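# Close up the power unit: module in, finned cover on

## Robot

A 6-joint arm with a two-finger parallel gripper is mounted at the origin on the work surface. World frame = base frame: x ahead of the robot, y to its left, z up, the work surface at z = 0. Lengths are in m, angles in rad, forces in N, time in s.
With the tool pointing down it reaches from about 0.35 to 0.775 m from the base axis. Payload 5.5 kg.
Tool frame: the origin (TCP) lies between the finger pads; the fingertips stand 22 mm ahead of it and the grasp point (between the pads) lies 3 mm ahead of it; z points along the fingers, y is the line along which they close (so a half turn about z gives the same grasp; the last joint's range is limited). The gripper opens to 85 mm and grips with 20 to 120 N. Pads are 22 mm wide; open, the fingers measure 114 mm over their backs; the gripper's body (76 mm by 85 mm) begins 54 mm behind the grasp point. The pads swing forward as they close: fully open they stand 13 mm farther back than shut.
Start: joints at [0.978, 0.313, 0.046, 1.304, 0, 1.431], TCP at [0.252, 0.517, 0.253] pointing down, gripper open.
Joint ranges: [-2.76, 2.76], [-0.86, 1.69], [-1.03, 1.26], [-2.2, 2.34], [-1.47, 1.5], [-3.14, 3.14]. Speed limits (rad/s): [2.57, 2.57, 3.14, 3.14, 3.14, 3.14].

## Interface

Orientations are given as a unit quaternion [w, x, y, z].
In Python, from workcell import env, cams gives the robot as it stands (env), with the cameras (cams).
- The arm moves only by the tool nudge_tcp, called after "Emit:" as a command line: name --argument value ..., lists and objects as JSON in quotes. Schema: {"type":"object","properties":{"offsets":{"type":"array","items":{"type":"object","properties":{"xyz":{"type":"array","items":{"type":"number"},"minItems":3,"maxItems":3},"rot":{"type":"array","items":{"type":"number"},"minItems":3,"maxItems":3}},"additionalProperties":false},"minItems":1,"maxItems":8},"finger_gap":{"type":"number"},"grip_force":{"type":"number"},"only":{"type":"string"},"quiet":{"type":"boolean"},"lines":{"type":"string"}},"required":["offsets"],"additionalProperties":false}. offsets is a list of rows, 1 to 8 of them, each an object with the fields xyz (a list: dx, dy, dz in m), rot (a list: a rotation vector rx, ry, rz in rad); a field left out counts as zero; each row is the pose to reach, as a shift and turn from the pose commanded when the call began, along the tool's axes at that moment; what a row does not reach only later rows make up. A row lasts 1/8 s, in which the tool goes at most 0.0625 m and 0.188 rad, less where a joint would pass 70% of its speed; a pose out of reach is approached as far as the arm can. finger_gap is the finger opening in m, set as the call begins (left out keeps the last). The fingers move at their own pace and stop on an object; grip_force is the grip in N (left out, the last holds). Time passes only in rows, so rows that do not move let the fingers close. The tool returns the time, the measured TCP pose, the force, the opening and the grip force at its end. only (a regular expression) keeps the lines of the reply that match it, lines (a string "A,B") keeps lines A to B, and quiet returns only ok. Input that does not fit is refused with a message, and nothing moves.
- env.get_state(): the state, without advancing time (a new reading comes with each control period).
- cams.read_camera(name): name is "scene" or "top" or "wrist"; returns a dict with "image" (420x560x3 uint8, red, green, blue), "K" (3x3 intrinsics, pixels), "D" ([k1, k2, p1, p2, k3] as OpenCV has them; the pictures are not rectified), "R" (3x3) and "t" (3): a world point X has camera coordinates R X + t. Camera axes: x right, y down, z forward; pixel columns grow to the right and rows downward; lengths in m; the calibration is good to about 2 mm. A picture is of the moment at which its call begins. There is no depth.
- env.hand_in(): hands the job in; it is judged then, once.
The state is a dict: "clock": time; "joint_pos": joint angles; "qvel": joint speeds; "tau": joint torques, N m; "tcp_pos": TCP position; "orientation": TCP orientation; "wrist_force": force on the tool from outside, world axes, zero at the start; "ft_torque": the same for the moment, N m; "finger_gap": finger opening in m; "grip_force": force on a finger pad.
Only numpy, scipy, OpenCV 4.12 (cv2) and the standard library are available. Lean on these libraries where they do the work, as an engineer would, in place of code of your own. Each camera call takes 0.05 s, during which the arm holds its last target. There are 200 camera calls.

## Task

Finish assembling the power unit that stands tilted in the repair cradle: lay the black power module flat on the housing floor between its corner brackets, aluminium face up and with its screw terminals towards the cable gland, then put the finned cover on over the two guide pins, fully home on the rim and fins outward, and leave it there. Lower both parts into place by hand rather than letting them drop, and do not disturb the bottle, the screwdriver or the dish.

Things in the scene. Friction and masses are not known exactly. Their poses are not given: they have to be found in the camera images.
- housing: Open aluminium housing 140 (x) x 170 (y) x 38 mm, walls 7 mm, fixed in a steel cradle that tilts it 30 degrees sideways: its open face looks up and roughly to the robot's right (-y). Origin: centre of the open face, in the rim's plane, 106 mm above the bench. z points straight out of the open face (30 degrees from vertical), x up the slope, y level along the long side. It does not move.
- bay (a point): Centre of the module's place on the housing floor (circuit board), at (0, 0, -32) mm in the housing's frame. Inside the walls the floor is 126 (x) x 156 (y) mm. Four L-shaped corner brackets, 8 mm high with legs of about 20 mm, enclose a place 62 (x) x 110 (y) mm; midway along its sides it is open, with room for fingers.
- pin_a (a point): Root of a steel guide pin on the rim, at (60, 75, 0) mm in the housing's frame. Pin 6 mm in diameter, parallel to the housing's z, straight up to z = 9 mm, then tapering to a blunt 2 mm nose at z = 16 mm.
- pin_b (a point): Root of the other, equal guide pin, at the corner diagonally across: (-60, -75, 0) mm in the housing's frame.
- gland (a point): Black cable gland, 22 mm across, sticking 24 mm out of the housing's +y end wall; its root is at (30, 85, -19) mm in the housing's frame. (The cradle's base plate under the housing is 180 x 220 mm; the cradle, with a grey knob at either end, stays lower than the housing's top edges.)
- module: Loose potted power module 52 (x) x 100 (y) x 26 mm, black with a thin aluminium face on top, 0.18 to 0.33 kg, flat on the bench. Origin: centre of its underside, z up. 26 mm high from y = -50 to 34 mm; the +y end is a 13 mm high ledge with four screw terminals. Grip it across x. In the housing its y points the housing's y way; origin at the bay with 5 mm of play each way, top 6 mm below the rim.
- terminals (a point): The screw terminals: point on top of the module's terminal ledge, at (0, 42, 13) mm in the module's frame.
- cover: Loose aluminium cover plate 140 (x) x 170 (y) x 4 mm, 0.25 to 0.49 kg, flat on the bench, fins up. Origin: centre of the plate's underside, z up. On top a block of five fins along y: 120 mm long, 51 mm wide (x), 24 mm high, centred; grip across x by the outer fins. 9 mm pin holes at (x, y) = (60, 75) and (-60, -75) mm. Seated, its frame matches the housing's; half a turn about z fits too.
- flux: Bystander: amber bottle, 40 mm diameter, 100 mm tall, standing. Origin: centre of its underside.
- driver: Bystander: black screwdriver lying on the bench. Origin near its middle, at bench height.
- dish: Bystander: steel dish, 90 mm diameter, 22 mm high. Origin: centre of its underside.

How it is judged:
By the outcome, as a careful person would: the job done as asked, in the order asked, and still so for the second after the job is handed in, with the robot touching nothing.
It also fails if it takes over 61 s, if anything falls off the work surface, if the arm or the gripper's body presses on something with over 40 N, if the wrist force passes 120 N, or if a joint passes its speed limit or range.

## Working session

There is one attempt and no reset: what is moved stays moved. The work goes in short steps, Python scripts to look and compute and a tool call to move; the robot and the scene stay as the last step left them, time stands still between calls to the robot, and variables do not carry over. Pictures are saved under pics/ and viewed, at most 10 in all, crops included, and the job is handed in when it is done.

```bash
ls; mkdir -p pics; python3 - <<'E'
from workcell import env, cams
import cv2,numpy as np
s=env.get_state();print(s)
for n in("scene","top"):
    c=cams.read_camera(n);cv2.imwrite(f"pics/{n}0.png",c["image"][:,:,::-1]);np.savez(f"pics/{n}0.npz",**c)
    print(n,c["K"].tolist(),c["D"],(-c["R"].T@c["t"]),c["R"][2])
E
```

```text
pics
workcell.py
{'clock': 0.0, 'joint_pos': array([ 9.78408026e-01,  3.14015422e-01,  4.49558927e-02,  1.30362273e+00,
       -2.07531966e-05,  1.43117646e+00]), 'qvel': array([-0.00064515, -0.00136086, -0.00202548,  0.00140671, -0.00051808,
       -0.00016908]), 'tau': array([-3.48717103e-04, -4.80632186e+01,  2.98529935e+01,  1.95968914e-02,
       -1.43892053e-04,  1.13758270e-05]), 'tcp_pos': array([0.25128435, 0.51663873, 0.25239087]), 'orientation': array([-3.27785281e-04,  2.24455365e-01,  9.74483915e-01, -8.84220246e-04]), 'wrist_force': array([1.07170886, 0.64489574, 0.68666294]), 'ft_torque': array([-0.01758621,  0.03857046,  0.00624075]), 'grip_force': 0.0, 'finger_gap': 0.0852104250194794}
scene [[480.4886915071766, 0.0, 276.0186958784949], [0.0, 480.4886915071766, 205.26528057504478], [0.0, 0.0, 1.0]] [-0.11707793  0.          0.          0.          0.        ] [1.14132442 0.44887616 1.15234231] [-0.41513244 -0.36228971 -0.83451257]
top [[417.4277844112119, 0.0, 277.038391244442], [0.0, 417.4277844112119, 213.31112747368704], [0.0, 0.0, 1.0]] [-0.12021819  0.          0.          0.          0.        ] [ 0.44243437 -0.00361026  1.01605489] [ 0.18313993 -0.02795749 -0.98268924]
```

View pics/scene0.png

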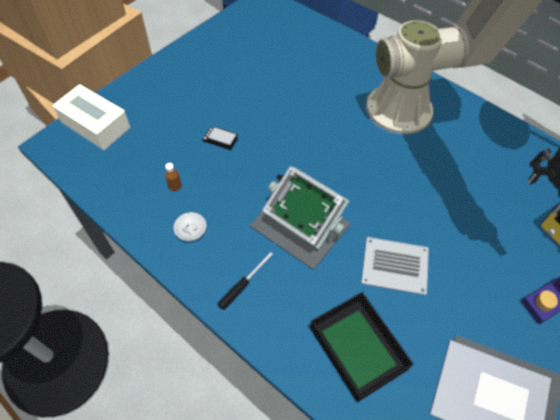

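View pics/top0.png

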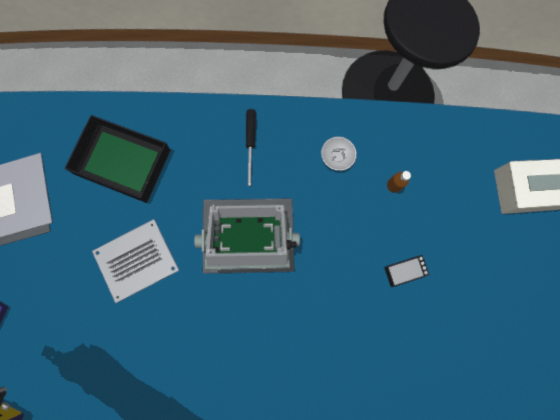

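The scene view shows the module at (220,137), the housing at (305,205), the cover at (395,265), the bottle at (172,178), the dish at (190,227) and the driver at (245,280). In the top view the module is at (406,271) with its terminals to the right, the housing at (247,237) with its gland at (292,244), and the cover at (135,260).

```bash
cat > h.py <<'E'
import numpy as np,cv2
def load(n): return dict(np.load(f"pics/{n}.npz"))
def proj(c,X):
    return cv2.projectPoints(np.atleast_2d(np.float64(X)),cv2.Rodrigues(c["R"])[0],c["t"],c["K"],c["D"])[0][:,0]
def ray(c,p):
    u=cv2.undistortPoints(np.float64(p).reshape(-1,1,2),c["K"],c["D"])[:,0]
    return -c["R"].T@c["t"],np.c_[u,np.ones(len(u))]@c["R"]
def plane(c,p,z):
    o,d=ray(c,p);return o+d*((z-o[2])/d[:,2])[:,None]
def tri(cs,ps):
    A=0;b=0
    for c,p in zip(cs,ps):
        o,d=ray(c,p);d=d[0]/np.linalg.norm(d[0]);M=np.eye(3)-np.outer(d,d);A=A+M;b=b+M@o
    return np.linalg.solve(A,b)
E
python3 - <<'E'
from h import *
t=load("top0");s=load("scene0")
print("axes",proj(t,[[.45,0,0],[.55,0,0],[.45,.1,0]]).tolist())
for n,p,q in(("house",(247,237),(305,205)),("mod",(406,271),(220,137)),("cover",(135,260),(395,265)),("dish",(339,154),(190,227)),("gland",(292,244),(340,230))):
    print(n,plane(t,[p],0)[0].round(3),plane(s,[q],0)[0].round(3),tri((t,s),(p,q)).round(3))
def crop(c,x,y,w,h,k): return cv2.resize(c["image"][y:y+h,x:x+w,::-1],None,fx=k,fy=k,interpolation=cv2.INTER_CUBIC)
o=np.zeros((600,800,3),np.uint8)
def put(im,x,y): o[y:y+im.shape[0],x:x+im.shape[1]]=im[:600-y,:800-x]
put(crop(t,195,190,110,90,4),0,0)      #440x360
put(crop(s,245,160,110,110,3),450,0)   #330x330
put(crop(t,90,218,90,84,2.5),0,370)    #225x210
put(crop(t,380,250,55,42,4),240,370)   #220x168
put(crop(s,197,118,48,40,4),470,370)   #192
cv2.imwrite("pics/comp.png",o)
E
```

```text
axes [[261.4496958154899, 287.1584468144781], [262.808753587462, 245.79731851146158], [219.85554626980337, 285.83721398954003]]
house [0.57  0.039 0.   ] [0.513 0.011 0.   ] [0.558 0.039 0.081]
mod [ 0.497 -0.356  0.   ] [ 0.489 -0.357  0.   ] [ 0.496 -0.35   0.012]
cover [0.504 0.31  0.   ] [0.503 0.315 0.   ] [ 0.503  0.313 -0.002]
dish [ 0.792 -0.188  0.   ] [ 0.781 -0.185  0.   ] [ 0.786 -0.182  0.011]
gland [ 0.557 -0.071  0.   ] [0.513 0.137 0.   ] [ 0.527  0.028 -0.022]
```

View pics/comp.png

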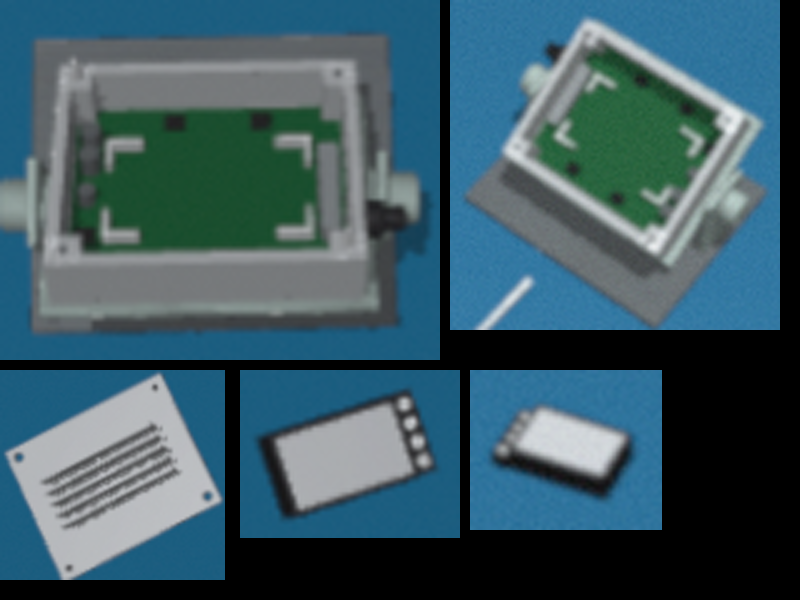

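The composite shows the housing rim clearly. In the top view its corners are at about (210,206), (284,206), (287,255) and (207,256). The gland is at the world -y end, and the open face leans away from the robot (+x). The blue pin holes in the cover are at crop (18,457) and (207,495).

```bash
python3 - <<'E'
from h import *
t=load("top0");s=load("scene0")
def biggest(c,m,box):
    x,y,w,h=box;z=np.zeros_like(m);z[y:y+h,x:x+w]=m[y:y+h,x:x+w]
    k=max(cv2.findContours(z,cv2.RETR_EXTERNAL,cv2.CHAIN_APPROX_NONE)[0],key=cv2.contourArea)
    return k[:,0].astype(float)
def rect(P): 
    r=cv2.minAreaRect((P[:,:2]*1000).astype(np.float32));return np.round(r[0],1),np.round(r[1],1),round(r[2],2)
for n,c,mb,cb in(("top",t,(375,245,65,50),(85,215,100,95)),("scene",s,(195,115,50,45),(355,230,80,70))):
    hsv=cv2.cvtColor(c["image"],cv2.COLOR_RGB2HSV)
    m=((hsv[...,1]<90)&(hsv[...,2]>110)).astype(np.uint8)
    print(n,"metal",rect(plane(c,biggest(c,m,mb),.026)))
    nb=(~((hsv[...,0]>90)&(hsv[...,0]<125)&(hsv[...,1]>110)&(hsv[...,2]>60))).astype(np.uint8)
    print(n,"modall@26",rect(plane(c,biggest(c,nb,mb),.026)),"@13",rect(plane(c,biggest(c,nb,mb),.013)))
    print(n,"cover@4",rect(plane(c,biggest(c,m,cb),.004)))
    print(n,"cover nb",rect(plane(c,biggest(c,nb,cb),.004)))
# holes, terminals rough
for p in((18,457),(207,495)): print("hole",plane(t,[(90+p[0]/2.5,218+(p[1]-370)/2.5)],.004)[0].round(4))
for p in((405,402),(424,461)): print("term",plane(t,[(380+(p[0]-240)/4,250+(p[1]-370)/4)],.015)[0].round(4))
# housing corners: near-gland, near-other, far-other, far-gland
T=[(370,262),(48,265),(62,65),(355,62)];S=[(590,20),(760,120),(660,250),(505,150)]
# scene order same: near-gland, near-other, far-other, far-gland
for a,b,z in zip(T,S,(.141,.141,.071,.071)):
    pa=(195+a[0]/4,190+a[1]/4);pb=(245+(b[0]-450)/3,160+b[1]/3)
    print(plane(t,[pa],z)[0].round(4),plane(s,[pb],z)[0].round(4),tri((t,s),(pa,pb)).round(4))
E
```

```text
top metal (array([ 496.2, -346.1]), array([44.4, 76.5]), 18.46)
top modall@26 (array([ 496.9, -348.1]), array([50.6, 99.7]), 18.43) @13 (array([ 497.7, -352.7]), array([ 51.2, 101. ]), 18.43)
top cover@4 (array([503.6, 310.6]), array([142.8, 172.8]), 29.63)
top cover nb (array([503.6, 310.6]), array([143.5, 173.5]), 29.76)
scene metal (array([ 499.6, -344.6]), array([56.2, 92. ]), 20.25)
scene modall@26 (array([ 502.5, -338.8]), array([66.5, 99.8]), 18.84) @13 (array([ 495.1, -347.9]), array([ 67.3, 101. ]), 18.84)
scene cover@4 (array([503.5, 315.5]), array([144.9, 173.5]), 29.67)
scene cover nb (array([503.2, 315.3]), array([147., 175.]), 29.48)
hole [0.5179 0.4052 0.004 ]
hole [0.4885 0.2153 0.004 ]
term [ 0.5292 -0.39    0.015 ]
term [ 0.4932 -0.4012  0.015 ]
[ 0.5162 -0.0529  0.141 ] [ 0.5179 -0.0398  0.141 ] [ 0.5143 -0.049   0.1314]
[0.5093 0.1154 0.141 ] [0.5051 0.1381 0.141 ] [0.5045 0.126  0.1302]
[0.6299 0.1234 0.071 ] [0.6259 0.1318 0.071 ] [0.6277 0.1275 0.0696]
[ 0.6375 -0.0455  0.071 ] [ 0.6372 -0.0362  0.071 ] [ 0.6364 -0.0423  0.0655]
```

```bash
cat >> h.py <<'E'
from scipy.spatial.transform import Rotation as Ro
def tool():
    from workcell import env, cams
    s=env.get_state();q=s["orientation"];return s["tcp_pos"],Ro.from_quat([q[1],q[2],q[3],q[0]]),s
def down(deg):  # tool down, tool y at angle deg from world x
    a=np.radians(deg);y=np.array([np.cos(a),np.sin(a),0]);z=np.array([0,0,-1.]);return Ro.from_matrix(np.c_[np.cross(y,z),y,z])
def delta(P,R):
    p,r,s=tool();print("d",r.inv().apply(np.array(P)-p).round(4),"rot",(r.inv()*R).as_rotvec().round(4),"t",round(s["clock"],2))
E
python3 - <<'E'
from h import *
from workcell import env, cams
delta([.42,.08,.26],down(35)); delta([.498,-.353,.2],down(18.46))
c=cams.read_camera("wrist");p,r,s=tool()
print(r.inv().apply(-c["R"].T@c["t"]-p), r.inv().apply(c["R"]),c["K"][0,0])
E
```

```text
d [-0.3427 -0.3189 -0.0071] rot [-1.600e-03  2.000e-04  5.072e-01] t 0.1
d [-0.6023 -0.6741  0.0535] rot [-1.600e-03  5.000e-04  7.958e-01] t 0.1
[ 0.07078106 -0.00036764 -0.12051828] [[ 4.67693871e-04  9.99999876e-01  1.72988071e-04]
 [-9.61314243e-01  4.97251026e-04 -2.75453588e-01]
 [-2.75453640e-01 -3.74679412e-05  9.61314356e-01]] 309.8833493558868
```

Emit:
nudge_tcp --offsets '[{"xyz": [-0.343, -0.319, -0.007], "rot": [0, 0, 0.5]}, {"xyz": [-0.343, -0.319, -0.007], "rot": [0, 0, 0.5]}, {"xyz": [-0.343, -0.319, -0.007], "rot": [0, 0, 0.5]}, {"xyz": [-0.343, -0.319, -0.007], "rot": [0, 0, 0.5]}, {"xyz": [-0.343, -0.319, -0.007], "rot": [0, 0, 0.5]}, {"xyz": [-0.343, -0.319, -0.007], "rot": [0, 0, 0.5]}, {"xyz": [-0.343, -0.319, -0.007], "rot": [0, 0, 0.5]}, {"xyz": [-0.343, -0.319, -0.007], "rot": [0, 0, 0.5]}]' --finger_gap 0.085 --grip_force 30

```text
clock: 1.15
tcp_pos: [0.4211, 0.0775, 0.2603]
orientation: [0.0, 0.46, 0.888, -0.0]
wrist_force: [0.2, 0.3, -0.3]
finger_gap: 0.0846
grip_force: 0.0
```

```bash
python3 -c "
from h import *
delta([.498,-.353,.2],down(18.46))"
```

```text
d [-0.396  -0.1855  0.0604] rot [2.000e-04 4.000e-04 2.925e-01] t 1.15
```

```bash
python3 - <<'E'
from h import *
from workcell import env, cams
c=cams.read_camera("wrist");cv2.imwrite("pics/w1.png",c["image"][:,:,::-1]);np.savez("pics/w1.npz",**c)
E
```

Emit:
nudge_tcp --offsets '[{"xyz": [-0.396, -0.186, 0.06], "rot": [0, 0, 0.292]}, {"xyz": [-0.396, -0.186, 0.06], "rot": [0, 0, 0.292]}, {"xyz": [-0.396, -0.186, 0.06], "rot": [0, 0, 0.292]}, {"xyz": [-0.396, -0.186, 0.06], "rot": [0, 0, 0.292]}, {"xyz": [-0.396, -0.186, 0.06], "rot": [0, 0, 0.292]}, {"xyz": [-0.396, -0.186, 0.06], "rot": [0, 0, 0.292]}, {"xyz": [-0.396, -0.186, 0.06], "rot": [0, 0, 0.292]}, {"xyz": [-0.396, -0.186, 0.06], "rot": [0, 0, 0.292]}]'

```text
clock: 2.2
tcp_pos: [0.498, -0.3539, 0.1979]
orientation: [-0.001, 0.585, 0.811, -0.0]
wrist_force: [-1.0, 0.8, -0.7]
finger_gap: 0.0854
grip_force: 0.0
```

```bash
python3 - <<'E'
from h import *
from workcell import env, cams
c=cams.read_camera("wrist");cv2.imwrite("pics/w2.png",c["image"][:,:,::-1]);np.savez("pics/w2.npz",**c)
a=cv2.imread("pics/w1.png");b=cv2.imread("pics/w2.png")
cv2.imwrite("pics/w12.png",cv2.resize(np.hstack([a,b]),(800,300),interpolation=cv2.INTER_AREA))
h=cv2.cvtColor(c["image"],cv2.COLOR_RGB2HSV)
nb=(~((h[...,0]>90)&(h[...,0]<125)&(h[...,1]>110)&(h[...,2]>60))).astype(np.uint8)
m=((h[...,1]<90)&(h[...,2]>110)).astype(np.uint8)
for n,k,z in(("nb",nb,.026),("metal",m,.026)):
  for q in sorted(cv2.findContours(k,cv2.RETR_EXTERNAL,cv2.CHAIN_APPROX_NONE)[0],key=cv2.contourArea)[-2:]:
    P=plane(c,q[:,0].astype(float),z);r=cv2.minAreaRect((P[:,:2]*1000).astype(np.float32));print(n,np.round(r[0],1),np.round(r[1],1),round(r[2],2),cv2.boundingRect(q))
E
```

```text
nb [ 495.3 -349. ] [50.9 95.7] 18.24 (249, 145, 55, 98)
nb [ 554.1 -512.7] [667. 202.] 18.48 (0, 265, 560, 155)
metal [ 782.6 -337.2] [26.1 45. ] 82.63 (525, 256, 35, 31)
metal [ 493.9 -344. ] [45.3 76.1] 18.46 (252, 150, 49, 79)
```

View pics/w12.png

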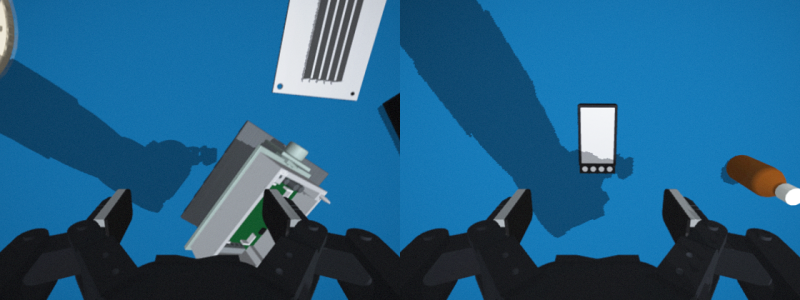

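The wrist view has the module at about (277,194), with its terminals toward the gripper and lined up between the fingers. Its centre agrees with the top view to about 2 mm.

```bash
python3 -c "
from h import *
delta([.4975,-.3526,.027],down(18.46))"
```

```text
d [-0.0006 -0.0003  0.1714] rot [-0.0011 -0.0021  0.0009] t 2.25
```

Emit:
nudge_tcp --offsets '[{"xyz": [0.001, 0, 0.06]}, {"xyz": [0.001, 0, 0.12]}, {"xyz": [0.001, 0, 0.15]}, {"xyz": [0.001, 0, 0.17]}, {"xyz": [0.001, 0, 0.17]}]'

```text
clock: 2.88
tcp_pos: [0.4969, -0.3466, 0.0289]
orientation: [-0.002, 0.582, 0.813, 0.0]
wrist_force: [0.3, 0.2, 0.4]
finger_gap: 0.0852
grip_force: 0.0
```

Emit:
nudge_tcp --offsets '[{}, {}, {}, {}]' --finger_gap 0.03 --grip_force 40

```text
clock: 3.38
tcp_pos: [0.4986, -0.35, 0.0322]
orientation: [0.001, 0.583, 0.812, -0.0]
wrist_force: [-1.3, 0.8, 5.7]
finger_gap: 0.0507
grip_force: 43.6
```

Emit:
nudge_tcp --offsets '[{}, {}]'

```text
clock: 3.62
tcp_pos: [0.4986, -0.35, 0.0322]
orientation: [0.001, 0.583, 0.813, -0.0]
wrist_force: [-1.1, 1.5, 5.7]
finger_gap: 0.0508
grip_force: 43.6
```

Emit:
nudge_tcp --offsets '[{"xyz": [0, 0, -0.03]}, {"xyz": [0, 0, -0.08]}, {"xyz": [0, 0, -0.08]}, {"xyz": [0, 0, -0.08]}]' --grip_force 60

```text
clock: 4.12
tcp_pos: [0.4977, -0.3491, 0.11]
orientation: [-0.0, 0.583, 0.812, 0.0]
wrist_force: [-0.5, 0.4, -3.6]
finger_gap: 0.0505
grip_force: 67.2
```

```bash
python3 -c "
from h import *
delta([.56,-.10,.30],down(2.5))"
```

```text
d [ 0.2161  0.1388 -0.1899] rot [-0.     -0.0003  0.2823] t 4.12
```

Emit:
nudge_tcp --offsets '[{"xyz": [0.216, 0.139, -0.19], "rot": [0, 0, 0.282]}, {"xyz": [0.216, 0.139, -0.19], "rot": [0, 0, 0.282]}, {"xyz": [0.216, 0.139, -0.19], "rot": [0, 0, 0.282]}, {"xyz": [0.216, 0.139, -0.19], "rot": [0, 0, 0.282]}, {"xyz": [0.216, 0.139, -0.19], "rot": [0, 0, 0.282]}, {"xyz": [0.216, 0.139, -0.19], "rot": [0, 0, 0.282]}, {"xyz": [0.216, 0.139, -0.19], "rot": [0, 0, 0.282]}]'

```text
clock: 5.0
tcp_pos: [0.5601, -0.0999, 0.2986]
orientation: [-0.001, 0.691, 0.723, -0.001]
wrist_force: [-0.3, -0.1, -3.4]
finger_gap: 0.0502
grip_force: 67.2
```

```bash
python3 - <<'E'
from h import *
from workcell import env, cams
c=cams.read_camera("wrist");np.savez("pics/w3.npz",**c)
im=c["image"][:,:,::-1]
im=cv2.resize(im,(800,600),interpolation=cv2.INTER_CUBIC)
cv2.imwrite("pics/w3.png",im)
E
```

```text
(no output)
```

View pics/w3.png

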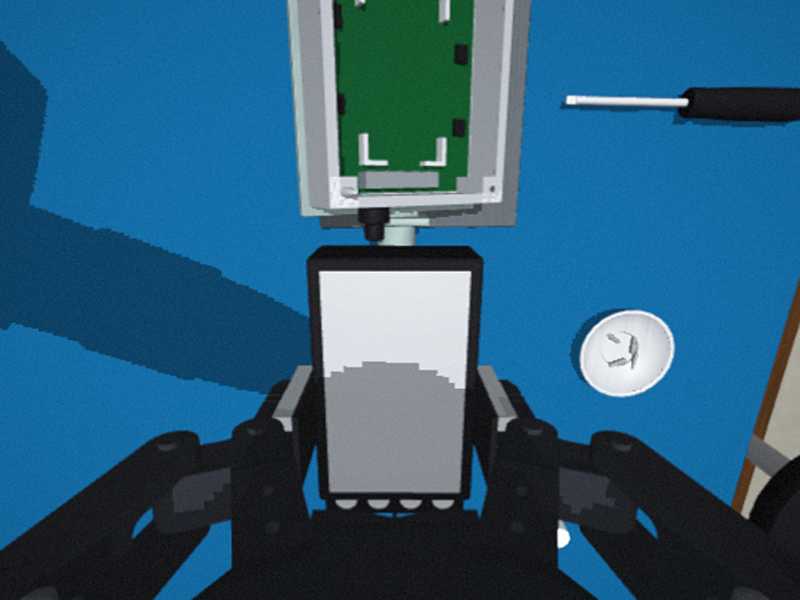

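```bash
cat >> h.py <<'E'
O=np.array([.572,.038,.106]);PSI=2.5
def H():
    p=np.radians(PSI);c,s=np.cos(p),np.sin(p);k=np.cos(np.pi/6)
    x=np.array([-k*c,-k*s,.5]);y=np.array([s,-c,0]);return np.c_[x,y,np.cross(x,y)]
def hold(v,yawdeg=0):   # tool pose at housing coords v (mm), tool y=-x_h, z=-z_h, extra turn about z_h
    M=H();R=Ro.from_rotvec(M[:,2]*np.radians(yawdeg))*Ro.from_matrix(np.c_[-M[:,1],-M[:,0],-M[:,2]])
    return O+M@(np.array(v)/1000),R
def inH(P): return (np.atleast_2d(P)-O)@H()*1000
def rayplane(c,p,o,n):
    O_,d=ray(c,p);return O_+d*(((o-O_)@n)/(d@n))[:,None]
E
python3 -c "
from h import *
print(H())
delta(*hold([0,140,180]))"
```

```text
[[-0.86520114  0.04361939  0.49952411]
 [-0.0377755  -0.99904822  0.02180969]
 [ 0.5         0.          0.8660254 ]]
d [-0.0022  0.1084  0.0358] rot [ 5.202e-01 -8.000e-04  5.000e-04] t 5.05
```

Emit:
nudge_tcp --offsets '[{"xyz": [-0.002, 0.108, 0.036], "rot": [0.52, 0, 0]}, {"xyz": [-0.002, 0.108, 0.036], "rot": [0.52, 0, 0]}, {"xyz": [-0.002, 0.108, 0.036], "rot": [0.52, 0, 0]}, {"xyz": [-0.002, 0.108, 0.036], "rot": [0.52, 0, 0]}, {"xyz": [-0.002, 0.108, 0.036], "rot": [0.52, 0, 0]}]'

```text
clock: 5.68
tcp_pos: [0.6148, -0.089, 0.2764]
orientation: [-0.198, 0.665, 0.692, -0.199]
wrist_force: [-22.1, 4.0, 15.8]
finger_gap: 0.0503
grip_force: 67.5
```

```bash
python3 - <<'E'
from h import *
from workcell import env, cams
c=cams.read_camera("wrist");np.savez("pics/w4.npz",**c)
cv2.imwrite("pics/w4.png",cv2.resize(c["image"][:,:,::-1],(800,600),interpolation=cv2.INTER_CUBIC))
delta(*hold([0,140,180]))
E
```

```text
d [-0.0111  0.0498 -0.0186] rot [-0.0466 -0.0114  0.0001] t 5.72
```

View pics/w4.png

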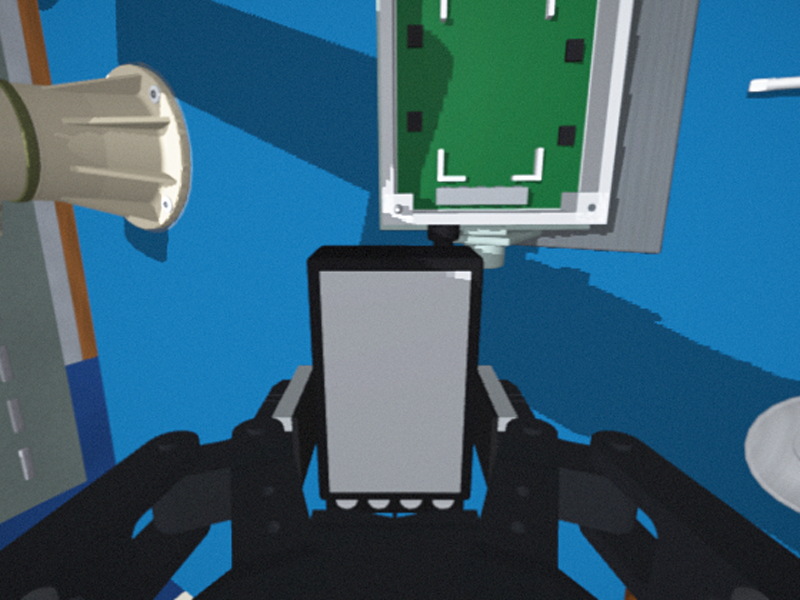

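The view shows the housing from nearly face on. Its gland-end rim corners are at (382,225) and (606,222), and the pin at about (398,207). The pose fell short, so I'm checking why.

Emit:
nudge_tcp --offsets '[{}, {}]'

```text
clock: 5.98
tcp_pos: [0.6145, -0.0884, 0.2839]
orientation: [-0.193, 0.666, 0.694, -0.195]
wrist_force: [-0.1, 0.2, -3.2]
finger_gap: 0.0504
grip_force: 67.3
```

```bash
python3 -c "
from h import *
print(tool()[2]['joint_pos'].round(3),tool()[2]['wrist_force'],tool()[2]['qvel'].round(3),tool()[2]['tau'].round(1))
delta(*hold([0,140,180]))"
```

```text
[-0.215  1.04   1.264  2.337 -0.127  1.351] [-0.05373228  0.17813707 -3.18716322] [ 0.004 -0.024  0.008  0.002  0.001  0.003] [ -0.1 -73.2  22.9   5.5  -0.4  -0. ]
d [-0.0118  0.0567 -0.0094] rot [-0.0323 -0.0087 -0.001 ] t 5.97
```

```bash
cat > meas.py <<'E'
from h import *
from workcell import env, cams
import sys
c=cams.read_camera("wrist");np.savez(f"pics/{sys.argv[1]}.npz",**c)
M=H();g=cv2.GaussianBlur(cv2.cvtColor(c["image"],cv2.COLOR_RGB2GRAY),(3,3),0).astype(float)
# scan across each predicted rim edge in housing plane z=0, locate strongest step (in mm)
def scan(pt,dr,rng=12):
    s=np.arange(-rng,rng+.1,.5);P=O+(np.array(pt)+s[:,None]*np.array(dr))@M.T/1000
    uv=proj(c,P).astype(np.float32);ok=((uv>2)&(uv<[557,417])).all()
    if not ok: return None
    v=cv2.remap(g.astype(np.float32),uv[:,0],uv[:,1],cv2.INTER_LINEAR).ravel();d=np.gradient(v)
    return s,v,d,uv
for nm,pts,dr in(("near x=70",[(70,y,0) for y in range(-70,81,15)],(1,0,0)),("far x=-70",[(-70,y,0) for y in range(-70,81,15)],(-1,0,0)),("end y=85",[(x,85,0) for x in range(-60,61,20)],(0,1,0)),("end y=-85",[(x,-85,0) for x in range(-60,61,20)],(0,-1,0))):
    print(nm,end=": ")
    for p in pts:
        r=scan(p,dr)
        if r is None: continue
        s,v,d,uv=r;i=d.argmin();print((p[0] if 'y' in nm else p[1]),s[i],int(d[i]),end=" | ")
    print()
E
python3 meas.py w5
```

```text
near x=70: -40 2.5 -27 | -25 2.0 -9 | -10 2.0 -17 | 5 2.0 -18 | 20 1.5 -15 | 35 1.5 -16 | 50 1.5 -16 | 65 -1.0 -21 | 80 1.0 -14 | 
far x=-70: -25 1.0 -34 | -10 1.0 -33 | 5 1.0 -33 | 20 1.0 -35 | 35 1.5 -34 | 50 1.5 -36 | 65 1.5 -35 | 80 1.5 -34 | 
end y=85: -60 -1.5 -18 | -40 -1.5 -18 | -20 -1.0 -19 | 0 -1.0 -23 | 20 -1.0 -34 | 40 -0.5 -37 | 60 -5.0 -17 | 
end y=-85:
```

```bash
sed -i 's/^O=.*/O=np.array([.5716,.039,.106]);PSI=3.0/' h.py
python3 - <<'E'
from h import *
c=load("w5");p,r,s=tool()
h=cv2.cvtColor(c["image"],cv2.COLOR_RGB2HSV);m=((h[...,1]<60)&(h[...,2]>110)).astype(np.uint8);m[:180]=0;m[360:]=0;m[:,:215]=0;m[:,340:]=0
q=max(cv2.findContours(m,cv2.RETR_EXTERNAL,cv2.CHAIN_APPROX_NONE)[0],key=cv2.contourArea)[:,0].astype(float)
for z in(.003,.006,.009):
    P=rayplane(c,q,p+r.apply([0,0,z]),r.apply([0,0,1.]));T=r.inv().apply(P-p)[:,:2]*1000
    R=cv2.minAreaRect(T.astype(np.float32));print(z,np.round(R[0],1),np.round(R[1],1),round(R[2],2))
delta(*hold([0,0,90]))
E
```

```text
0.003 [ 8.3 -0.3] [73.1 42.7] 0.03
0.006 [ 6.8 -0.3] [74.9 43.7] 0.03
0.009 [ 5.3 -0.3] [76.7 44.8] 0.03
d [0.1287 0.0594 0.0825] rot [-0.0313 -0.0129 -0.0085] t 6.03
```

```bash
python3 -c "
from h import *
print(inH(tool()[0])); delta(*hold([0,-2.4,75]))"
```

```text
[[ 57.95336347 129.23634928 172.6647362 ]]
d [0.1309 0.0599 0.0975] rot [-0.0313 -0.0129 -0.0085] t 6.03
```

Emit:
nudge_tcp --offsets '[{"xyz": [0.13, 0.06, 0.098], "rot": [-0.031, -0.013, -0.008]}, {"xyz": [0.13, 0.06, 0.098], "rot": [-0.031, -0.013, -0.008]}, {"xyz": [0.13, 0.06, 0.098], "rot": [-0.031, -0.013, -0.008]}, {"xyz": [0.13, 0.06, 0.098], "rot": [-0.031, -0.013, -0.008]}, {"xyz": [0.13, 0.06, 0.098], "rot": [-0.031, -0.013, -0.008]}]'

```text
clock: 6.65
tcp_pos: [0.6086, 0.0432, 0.1706]
orientation: [-0.178, 0.664, 0.701, -0.188]
wrist_force: [0.2, 0.0, -2.2]
finger_gap: 0.0504
grip_force: 67.3
```

```bash
python3 -c "
from h import *
print(tool()[2]['joint_pos'].round(3)); print(inH(tool()[0])); delta(*hold([0,-2.4,45]))"
```

```text
[-0.039  0.89   0.691  1.894 -0.047  1.49 ]
[[ 0.10756314 -2.27231512 74.53926246]]
d [0.0002 0.0001 0.0295] rot [-0.001   0.0013  0.0014] t 6.65
```

Emit:
nudge_tcp --offsets '[{"xyz": [0, 0, 0.025]}, {"xyz": [0, 0, 0.05]}, {"xyz": [0, 0, 0.06]}, {"xyz": [0, 0, 0.063]}, {"xyz": [0, 0, 0.063]}]'

```text
clock: 7.28
tcp_pos: [0.5777, 0.0411, 0.1151]
orientation: [-0.179, 0.665, 0.701, -0.188]
wrist_force: [0.5, 0.3, -3.5]
finger_gap: 0.0503
grip_force: 67.3
```

Emit:
nudge_tcp --offsets '[{"xyz": [0, 0, 0.002]}, {"xyz": [0, 0, 0.004]}, {"xyz": [0, 0, 0.006]}]'

```text
clock: 7.65
tcp_pos: [0.574, 0.0415, 0.1089]
orientation: [-0.179, 0.664, 0.701, -0.189]
wrist_force: [-0.5, -0.1, -3.5]
finger_gap: 0.0507
grip_force: 67.3
```

```bash
python3 -c "
from h import *
print(inH(tool()[0])); delta(*hold([0,-2.4,2]))"
```

```text
[[-0.70867142 -2.41097936  3.7357186 ]]
d [-0.     -0.0007  0.0017] rot [-0.0032  0.0003  0.001 ] t 7.65
```

Emit:
nudge_tcp --offsets '[{"xyz": [0, 0, 0.0015]}, {"xyz": [0, 0, 0.003]}]'

```text
clock: 7.9
tcp_pos: [0.5727, 0.0415, 0.107]
orientation: [-0.179, 0.664, 0.701, -0.188]
wrist_force: [2.1, 0.4, 5.6]
finger_gap: 0.0503
grip_force: 68.4
```

Emit:
nudge_tcp --offsets '[{"xyz": [0, 0, 0.0015]}, {"xyz": [0, 0, 0.0015]}]'

```text
clock: 8.15
tcp_pos: [0.5726, 0.0415, 0.107]
orientation: [-0.178, 0.665, 0.701, -0.188]
wrist_force: [3.3, 1.6, 6.6]
finger_gap: 0.0499
grip_force: 68.5
```

```bash
python3 -c "
from h import *
print(inH(tool()[0]))"
```

```text
[[-0.49507694 -2.41085956  1.44804739]]
```

Emit:
nudge_tcp --offsets '[{}, {}, {}]' --finger_gap 0.056

```text
clock: 8.52
tcp_pos: [0.5714, 0.0413, 0.1049]
orientation: [-0.18, 0.664, 0.701, -0.189]
wrist_force: [-0.4, -0.3, -0.2]
finger_gap: 0.0565
grip_force: 0.0
```

Emit:
nudge_tcp --offsets '[{}, {}, {"xyz": [0, 0, -0.001]}]' --finger_gap 0.07

```text
clock: 8.9
tcp_pos: [0.5721, 0.0414, 0.1059]
orientation: [-0.179, 0.664, 0.701, -0.189]
wrist_force: [0.4, 0.1, 0.9]
finger_gap: 0.07
grip_force: 0.0
```

Emit:
nudge_tcp --offsets '[{"xyz": [0, 0, -0.03]}, {"xyz": [0, 0, -0.07]}, {"xyz": [0.05, 0, -0.09]}, {"xyz": [0.1, 0, -0.09]}]'

```text
clock: 9.4
tcp_pos: [0.6133, 0.144, 0.1852]
orientation: [-0.178, 0.665, 0.7, -0.187]
wrist_force: [0.7, 0.3, -0.4]
finger_gap: 0.0698
grip_force: 0.0
```

```bash
python3 - <<'E'
from h import *
from workcell import env, cams
c=cams.read_camera("top");np.savez("pics/t2.npz",**c)
cv2.imwrite("pics/t2.png",cv2.resize(c["image"][185:285,190:310,::-1],None,fx=5,fy=5,interpolation=cv2.INTER_CUBIC))
E
```

```bash
python3 - <<'E'
from h import *
a=cv2.imread("pics/t2.png")
from workcell import env, cams
c=cams.read_camera("wrist");np.savez("pics/w6.npz",**c)
b=cv2.resize(c["image"][:,:,::-1],(560,420))
o=np.zeros((600,800,3),np.uint8)
a=cv2.resize(a,(384,320));b=cv2.resize(b,(416,312))
o[:320,:384]=a;o[:312,384:]=b
s=cams.read_camera("scene")["image"][150:270,240:360,::-1]
o[320:600,:280]=cv2.resize(s,(280,280),interpolation=cv2.INTER_CUBIC)
cv2.imwrite("pics/c2.png",o)
E
```

```text
(no output)
```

View pics/c2.png

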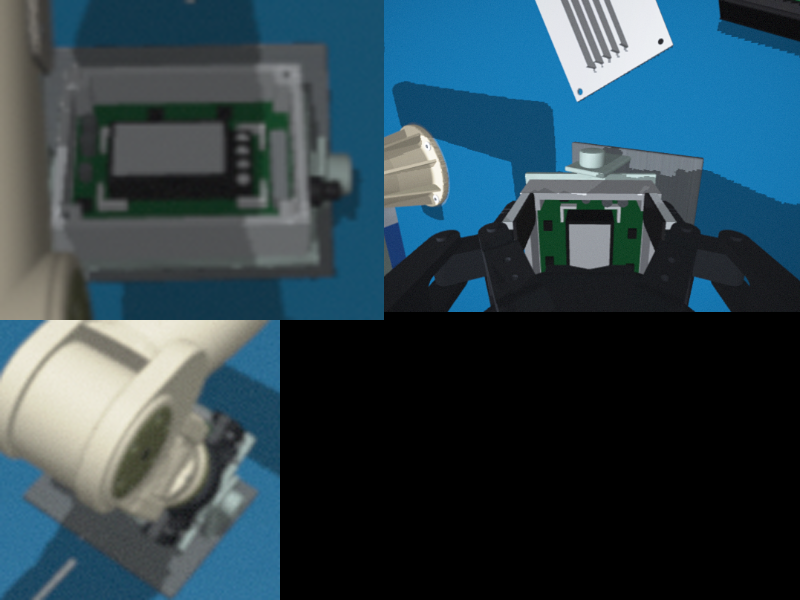

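The module lies between its four brackets with its terminals toward the gland. Next is the cover.

```bash
python3 -c "
from h import *
delta([.5035,.3125,.2],down(29.6))"
```

```text
d [ 0.1721 -0.0933  0.0354] rot [-0.5172 -0.1213 -0.4481] t 9.55
```

Emit:
nudge_tcp --offsets '[{"xyz": [0.172, -0.093, 0.035], "rot": [-0.517, -0.121, -0.448]}, {"xyz": [0.172, -0.093, 0.035], "rot": [-0.517, -0.121, -0.448]}, {"xyz": [0.172, -0.093, 0.035], "rot": [-0.517, -0.121, -0.448]}, {"xyz": [0.172, -0.093, 0.035], "rot": [-0.517, -0.121, -0.448]}, {"xyz": [0.172, -0.093, 0.035], "rot": [-0.517, -0.121, -0.448]}, {"xyz": [0.172, -0.093, 0.035], "rot": [-0.517, -0.121, -0.448]}]' --finger_gap 0.085

```text
clock: 10.3
tcp_pos: [0.5058, 0.3093, 0.2009]
orientation: [-0.0, 0.506, 0.863, -0.0]
wrist_force: [-0.1, 0.1, -0.9]
finger_gap: 0.0849
grip_force: 0.0
```

```bash
python3 - <<'E'
from h import *
from workcell import env, cams
c=cams.read_camera("wrist");np.savez("pics/w7.npz",**c);cv2.imwrite("pics/w7.png",c["image"][:,:,::-1])
h=cv2.cvtColor(c["image"],cv2.COLOR_RGB2HSV);m=((h[...,1]<90)&(h[...,2]>110)).astype(np.uint8)
for q in sorted(cv2.findContours(m,cv2.RETR_EXTERNAL,cv2.CHAIN_APPROX_NONE)[0],key=cv2.contourArea)[-3:]:
    P=plane(c,q[:,0].astype(float),.004);r=cv2.minAreaRect((P[:,:2]*1000).astype(np.float32));print(np.round(r[0],1),np.round(r[1],1),round(r[2],2),cv2.boundingRect(q))
E
```

```text
[502.1 124.3] [43.2 29.9] 7.26 (177, 318, 43, 24)
[619.9 561.4] [78.3 33.5] 17.21 (478, 0, 82, 46)
[501.3 312.7] [140.7 169.9] 29.58 (202, 104, 145, 162)
```

View pics/w7.png

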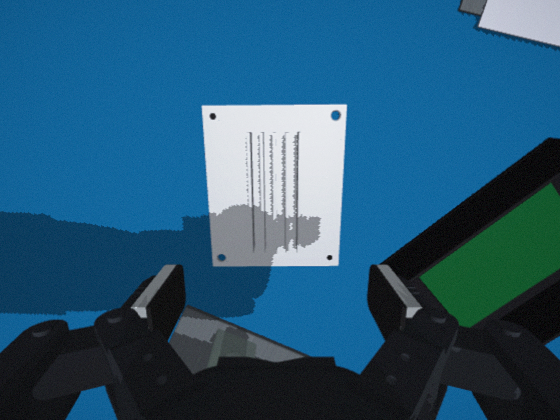

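The cover is clear in the wrist view, with its plate corners at (203,105), (347,104), (339,265) and (213,267) and its holes at (336,115) and (221,257). Its measured size is 140.7 x 169.9 mm, which matches.

```bash
python3 -c "
from h import *
delta([.5015,.3125,.028],down(29.58))"
```

```text
d [ 0.0054 -0.0027  0.1725] rot [-0.0006  0.0001 -0.007 ] t 10.35
```

Emit:
nudge_tcp --offsets '[{"xyz": [0.005, -0.003, 0.06], "rot": [0, 0, -0.007]}, {"xyz": [0.005, -0.003, 0.12], "rot": [0, 0, -0.007]}, {"xyz": [0.005, -0.003, 0.15], "rot": [0, 0, -0.007]}, {"xyz": [0.005, -0.003, 0.172], "rot": [0, 0, -0.007]}, {"xyz": [0.005, -0.003, 0.172], "rot": [0, 0, -0.007]}, {"xyz": [0.005, -0.003, 0.172], "rot": [0, 0, -0.007]}]'

```text
clock: 11.1
tcp_pos: [0.5016, 0.3126, 0.0286]
orientation: [-0.0, 0.503, 0.864, -0.0]
wrist_force: [0.3, 1.5, -0.3]
finger_gap: 0.085
grip_force: 0.0
```

Emit:
nudge_tcp --offsets '[{}, {}, {}, {}, {}]' --finger_gap 0.03 --grip_force 40

```text
clock: 11.72
tcp_pos: [0.501, 0.3135, 0.0298]
orientation: [0.001, 0.502, 0.865, 0.001]
wrist_force: [0.3, -0.2, 6.2]
finger_gap: 0.0497
grip_force: 43.8
```

Emit:
nudge_tcp --offsets '[{"xyz": [0, 0, -0.04]}, {"xyz": [0, 0, -0.1]}, {"xyz": [0, 0, -0.16]}, {"xyz": [0, 0, -0.16]}, {"xyz": [0, 0, -0.16]}]' --grip_force 80

```text
clock: 12.35
tcp_pos: [0.499, 0.3127, 0.1872]
orientation: [-0.001, 0.502, 0.865, -0.001]
wrist_force: [-0.3, -0.7, -4.4]
finger_gap: 0.0495
grip_force: 90.6
```

```bash
sed -i 's/^c=env.read.*/c=load(sys.argv[1])/' meas.py; python3 meas.py w5; python3 meas.py w6; python3 meas.py w3
python3 - <<'E'
from h import *
from workcell import env, cams
c=cams.read_camera("wrist");np.savez("pics/w8.npz",**c);cv2.imwrite("pics/w8.png",c["image"][:,:,::-1])
delta(*hold([0,-170,100]))
E
```

```text
near x=70: -40 2.0 -27 | -25 1.5 -9 | -10 1.5 -16 | 5 2.0 -18 | 20 1.5 -16 | 35 1.5 -16 | 50 1.5 -17 | 65 -0.5 -20 | 80 1.5 -13 | 
far x=-70: -25 1.5 -35 | -10 1.5 -34 | 5 1.5 -34 | 20 1.5 -33 | 35 1.5 -34 | 50 1.5 -33 | 65 1.5 -32 | 80 1.5 -32 | 
end y=85: -60 -12.0 -20 | -40 0.0 -18 | -20 0.0 -18 | 0 0.0 -23 | 20 0.0 -33 | 40 0.0 -44 | 60 -4.5 -17 | 
end y=-85: 
near x=70: -70 8.0 -22 | -55 12.0 -3 | -40 -9.0 -14 | -25 -2.5 -29 | -10 -2.0 -23 | 5 -7.0 -12 | 20 2.0 0 | 35 -7.0 0 | 50 -12.0 -1 | 
far x=-70: -70 8.0 -18 | -55 -10.5 0 | -40 -9.0 -16 | -25 -2.5 -28 | -10 -2.5 -25 | 5 -7.5 -15 | 20 -1.5 0 | 35 7.5 0 | 50 4.5 0 | 
end y=85: 
end y=-85: -60 1.0 -6 | -40 0.0 -13 | -20 -0.5 -13 | 0 0.0 -12 | 20 -11.0 -16 | 40 0.0 -14 | 60 4.0 -1 | 
near x=70: -10 -1.0 -12 | 5 -1.0 -12 | 20 -1.0 -12 | 35 -1.0 -11 | 50 -1.0 -10 | 65 -1.0 -11 | 80 -1.5 -16 | 
far x=-70: -40 2.0 -14 | -25 2.0 -14 | -10 2.0 -13 | 5 2.0 -12 | 20 2.0 -12 | 35 1.5 -11 | 50 1.5 -11 | 65 1.5 -10 | 80 1.0 -14 | 
end y=85: -60 0.0 -19 | -40 0.0 -15 | -20 -0.5 -16 | 0 0.0 -19 | 20 -12.0 -22 | 40 -0.5 -37 | 60 -0.5 -26 | 
end y=-85: 
d [-0.1444  0.049  -0.0068] rot [0.5095 0.1226 0.4559] t 12.4
```

View pics/w8.png

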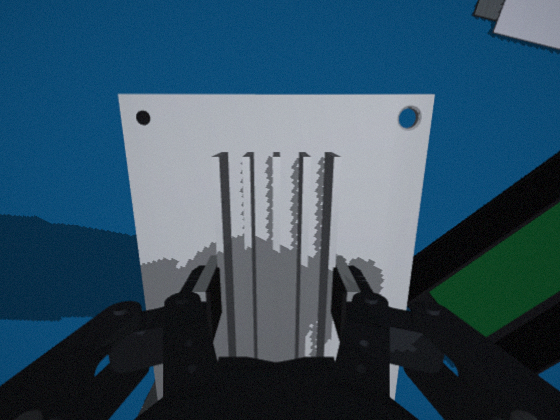

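```bash
python3 - <<'E'
from h import *
c=load("w8");p,r,s=tool()
g=c["image"].astype(int);m=(g[...,0]>100).astype(np.uint8)
# edge points: top edge rows, left/right edges cols, via first bright pixel
top=[(u,np.argmax(m[60:,u])+60-.5) for u in range(135,425,10)]
row=range(105,200,8)
L=[(np.argmax(m[v,90:])+90-.5,v) for v in row];Rr=[(559-np.argmax(m[v,::-1])+.5,v) for v in row]
Rr=[(np.max(np.nonzero(m[v,:445])[0])+.5,v) for v in row]
hole=(409,117);scr=(143,117)
for z in(.024,.026,.028):
    f=lambda q:r.inv().apply(rayplane(c,np.float64(q),p+r.apply([0,0,z]),r.apply([0,0,1.]))-p)[:,:2]*1000
    t=f(top);l=f(L);R=f(Rr);print(z,"top x",np.median(t[:,0]).round(2),"slope",np.polyfit(t[:,1],t[:,0],1)[0].round(4),"L",np.median(l[:,1]).round(2),np.polyfit(l[:,0],l[:,1],1)[0].round(4),"R",np.median(R[:,1]).round(2),np.polyfit(R[:,0],R[:,1],1)[0].round(4),"hole",f([hole])[0].round(1),"scr",f([scr])[0].round(1))
E
```

```text
0.024 top x 83.87 slope 0.0 L -69.43 0.0037 R 69.53 -0.0093 hole [74.  59.6] scr [ 74.  -59.5]
0.026 top x 84.06 slope 0.0 L -70.37 0.0037 R 70.49 -0.0093 hole [74.1 60.4] scr [ 74.  -60.3]
0.028 top x 84.24 slope 0.0 L -71.32 0.0037 R 71.45 -0.0093 hole [74.1 61.2] scr [ 74.1 -61.1]
```

Emit:
nudge_tcp --offsets '[{"xyz": [-0.03, 0.01, -0.04], "rot": [0.12, 0.03, 0.11]}, {"xyz": [-0.144, 0.049, -0.007], "rot": [0.51, 0.123, 0.456]}, {"xyz": [-0.144, 0.049, -0.007], "rot": [0.51, 0.123, 0.456]}, {"xyz": [-0.144, 0.049, -0.007], "rot": [0.51, 0.123, 0.456]}, {"xyz": [-0.144, 0.049, -0.007], "rot": [0.51, 0.123, 0.456]}, {"xyz": [-0.144, 0.049, -0.007], "rot": [0.51, 0.123, 0.456]}, {"xyz": [-0.144, 0.049, -0.007], "rot": [0.51, 0.123, 0.456]}]'

```text
clock: 13.28
tcp_pos: [0.6127, 0.2138, 0.2001]
orientation: [-0.176, 0.664, 0.703, -0.184]
wrist_force: [-0.1, 0.8, -3.0]
finger_gap: 0.0493
grip_force: 90.3
```

```bash
python3 -c "
from h import *
print(tool()[2]['joint_pos'].round(3)); print(inH(tool()[0])); delta(*hold([0,-.95,75]))"
```

```text
[0.184 0.996 0.983 2.067 0.065 1.681]
[[   3.56391411 -172.40448797  106.65029898]]
d [-0.1715  0.0026  0.0315] rot [ 0.0101 -0.001   0.004 ] t 13.28
```

Emit:
nudge_tcp --offsets '[{"xyz": [-0.06, 0, 0]}, {"xyz": [-0.12, 0, 0.01]}, {"xyz": [-0.165, 0.002, 0.025], "rot": [0.01, -0.001, 0.004]}, {"xyz": [-0.1715, 0.0026, 0.0315], "rot": [0.01, -0.001, 0.004]}, {"xyz": [-0.1715, 0.0026, 0.0315], "rot": [0.01, -0.001, 0.004]}, {"xyz": [-0.1715, 0.0026, 0.0315], "rot": [0.01, -0.001, 0.004]}]'

```text
clock: 14.02
tcp_pos: [0.6094, 0.0423, 0.169]
orientation: [-0.179, 0.665, 0.7, -0.189]
wrist_force: [1.0, 0.3, -3.4]
finger_gap: 0.049
grip_force: 90.4
```

```bash
python3 -c "
from h import *
print(inH(tool()[0])); delta(*hold([0,-.95,50]))"
```

```text
[[-1.35439976 -1.31106617 73.50607292]]
d [-0.0004 -0.0013  0.0235] rot [-0.0028  0.0005 -0.0013] t 14.03
```

Emit:
nudge_tcp --offsets '[{"xyz": [-0.0004, -0.001, 0.012]}, {"xyz": [-0.0004, -0.001, 0.021]}, {"xyz": [-0.0004, -0.001, 0.021]}, {"xyz": [-0.0004, -0.001, 0.021]}]'

```text
clock: 14.52
tcp_pos: [0.5983, 0.0404, 0.1494]
orientation: [-0.18, 0.665, 0.699, -0.19]
wrist_force: [-0.3, -0.2, -4.2]
finger_gap: 0.0488
grip_force: 90.4
```

```bash
python3 - <<'E'
from h import *
from workcell import env, cams
c=cams.read_camera("wrist");c=cams.read_camera("top");np.savez("pics/t3.npz",**c)
print(inH(tool()[0])); delta(*hold([0,-.95,52]))
cv2.imwrite("pics/t3.png",cv2.resize(c["image"][180:290,185:315,::-1],None,fx=5,fy=5,interpolation=cv2.INTER_CUBIC))
E
```

```text
[[-1.62098955  0.47053301 50.85524862]]
d [ 0.0014 -0.0016 -0.0011] rot [-0.0057 -0.0002 -0.0028] t 14.62
```

Emit:
nudge_tcp --offsets '[{"xyz": [0.001, -0.001, 0], "rot": [-0.004, 0, -0.002]}, {"xyz": [0.001, -0.001, 0], "rot": [-0.004, 0, -0.002]}]' --quiet true

```text
ok
```

```bash
python3 - <<'E'
from h import *
from workcell import env, cams
A=[]
for i in range(5):
    cams.read_camera("top");p,r,s=tool();A.append(np.r_[inH(p)[0],(r.inv()*hold([0,0,0])[1]).as_rotvec()*1000])
print(np.round(A,1))
E
```

```text
[[-0.4  0.  50.4 -2.5 -0.7 -1.5]
 [-0.4  0.  50.3 -2.7 -0.7 -1.6]
 [-0.5  0.1 50.3 -2.7 -0.7 -1.6]
 [-0.5  0.1 50.2 -2.8 -0.7 -1.7]
 [-0.5  0.1 50.2 -2.8 -0.7 -1.7]]
```

Emit:
nudge_tcp --offsets '[{"xyz": [0.001, -0.0005, 0.003], "rot": [-0.002, 0, -0.001]}, {"xyz": [0.001, -0.0007, 0.006], "rot": [-0.002, 0, -0.001]}, {"xyz": [0.001, -0.0009, 0.009], "rot": [-0.002, 0, -0.001]}, {"xyz": [0.001, -0.001, 0.011], "rot": [-0.002, 0, -0.001]}, {"xyz": [0.001, -0.001, 0.011], "rot": [-0.002, 0, -0.001]}]'

```text
clock: 15.75
tcp_pos: [0.5911, 0.0412, 0.14]
orientation: [-0.178, 0.665, 0.7, -0.187]
wrist_force: [3.2, 0.6, -5.0]
finger_gap: 0.0491
grip_force: 90.7
```

```bash
python3 -c "
from h import *
p,r,s=tool();print(inH(p),H().T@s['wrist_force'],s['ft_torque'])"
```

```text
[[-2.93152630e-03 -1.13685711e+00  3.92513857e+01]] [-5.27508125 -0.4695843  -2.68565465] [ 0.28814447 -1.56052044 -0.00163272]
```

Emit:
nudge_tcp --offsets '[{"xyz": [0, 0.0007, 0]}, {"xyz": [0, 0.0007, 0.0015]}, {"xyz": [0, 0.0007, 0.003]}, {"xyz": [0, 0.0007, 0.003]}]'

```text
clock: 16.25
tcp_pos: [0.5898, 0.041, 0.1372]
orientation: [-0.179, 0.665, 0.7, -0.188]
wrist_force: [2.0, 1.4, -3.6]
finger_gap: 0.0495
grip_force: 90.7
```

```bash
python3 -c "
from h import *
p,r,s=tool();print(inH(p),H().T@s['wrist_force'],s['ft_torque'])"
```

```text
[[-0.23027268 -1.07246091 36.14567298]] [-3.53335101 -1.32592479 -2.06014333] [ 0.29101607 -1.35837777 -0.04570559]
```

Emit:
nudge_tcp --offsets '[{"xyz": [0, 0.0003, 0.0015]}, {"xyz": [0, 0.0003, 0.003]}, {"xyz": [0, 0.0003, 0.0045]}, {"xyz": [0, 0.0003, 0.0045]}]'

```text
clock: 16.75
tcp_pos: [0.5876, 0.0408, 0.1331]
orientation: [-0.179, 0.665, 0.7, -0.188]
wrist_force: [1.7, 0.6, -4.8]
finger_gap: 0.0489
grip_force: 90.7
```

```bash
python3 -c "
from h import *
p,r,s=tool();print(inH(p),H().T@s['wrist_force'],s['ft_torque'])"
```

```text
[[-0.33931154 -1.00998175 31.4634675 ]] [-3.87688554 -0.50730045 -3.29417039] [ 0.15705922 -1.16110488 -0.05265327]
```

Emit:
nudge_tcp --offsets '[{"xyz": [0, 0.0003, 0.001]}, {"xyz": [0, 0.0003, 0.002]}, {"xyz": [0, 0.0003, 0.002]}]'

```text
clock: 17.12
tcp_pos: [0.5874, 0.0409, 0.1328]
orientation: [-0.178, 0.665, 0.701, -0.187]
wrist_force: [3.0, 0.8, 6.6]
finger_gap: 0.0491
grip_force: 91.5
```

```bash
python3 -c "
from h import *
p,r,s=tool();print(inH(p),H().T@s['wrist_force'],s['ft_torque'])"
```

```text
[[-0.31957017 -1.0273132  31.16034914]] [ 0.697586   -0.60709051  7.18624884] [ 0.20661505 -0.56929591 -0.02829579]
```

Emit:
nudge_tcp --offsets '[{"xyz": [0, 0, 0.001]}, {"xyz": [0, 0, 0.002]}, {"xyz": [0, 0, 0.002]}]'

```text
clock: 17.5
tcp_pos: [0.5873, 0.0408, 0.1328]
orientation: [-0.177, 0.666, 0.701, -0.186]
wrist_force: [7.8, 2.1, 14.2]
finger_gap: 0.0491
grip_force: 92.7
```

```bash
python3 -c "
from h import *
p,r,s=tool();print(inH(p),H().T@s['wrist_force'],s['ft_torque'])"
```

```text
[[-0.2288311  -1.02029519 31.11393663]] [ 0.28657618 -1.69250274 16.26369711] [ 0.27277984  0.20438311 -0.10333564]
```

The cover has stopped firmly at the expected height, so I'm easing off the push and releasing it.

Emit:
nudge_tcp --offsets '[{"xyz": [0, 0, -0.0015]}, {"xyz": [0, 0, -0.0015]}]' --grip_force 20

```text
clock: 17.75
tcp_pos: [0.5874, 0.0409, 0.1328]
orientation: [-0.178, 0.665, 0.701, -0.187]
wrist_force: [3.8, 1.0, 8.5]
finger_gap: 0.0493
grip_force: 92.1
```

Emit:
nudge_tcp --offsets '[{}, {}, {}]' --finger_gap 0.056

```text
clock: 18.12
tcp_pos: [0.5863, 0.0407, 0.1305]
orientation: [-0.179, 0.665, 0.7, -0.188]
wrist_force: [-0.2, 1.1, -0.2]
finger_gap: 0.0563
grip_force: 0.0
```

Emit:
nudge_tcp --offsets '[{}, {}, {}]' --finger_gap 0.075

```text
clock: 18.5
tcp_pos: [0.5867, 0.0408, 0.1309]
orientation: [-0.179, 0.665, 0.7, -0.188]
wrist_force: [0.5, -0.2, 0.2]
finger_gap: 0.0752
grip_force: 0.0
```

Emit:
nudge_tcp --offsets '[{"xyz": [0, 0, -0.03]}, {"xyz": [0, 0, -0.07]}, {"xyz": [0.05, 0, -0.08]}, {"xyz": [0.11, 0, -0.08]}, {"xyz": [0.17, 0, -0.08]}, {"xyz": [0.23, 0, -0.08]}, {"xyz": [0.29, 0, -0.08]}, {"xyz": [0.29, 0, -0.08]}]'

```text
clock: 19.5
tcp_pos: [0.5951, 0.3313, 0.1933]
orientation: [-0.177, 0.664, 0.703, -0.184]
wrist_force: [1.0, -1.0, 0.6]
finger_gap: 0.0749
grip_force: 0.0
```

```bash
python3 - <<'E'
from h import *
from workcell import env, cams
o=np.zeros((600,800,3),np.uint8)
for n,(x,y,w,h),X in(("top",(185,180,125,110),0),("scene",(240,150,120,120),400)):
    c=cams.read_camera(n);np.savez(f"pics/{n}9.npz",**c);k=390/w
    im=cv2.resize(c["image"][y:y+h,x:x+w,::-1],(390,int(h*k)),interpolation=cv2.INTER_CUBIC);o[:im.shape[0],X:X+390]=im
    if n=="scene": o[400:600,400:667]=cv2.resize(c["image"][:,:,::-1],(267,200))
    else: o[400:600,:267]=cv2.resize(c["image"][:,:,::-1],(267,200))
cv2.imwrite("pics/fin.png",o)
E
```

```text
(no output)
```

View pics/fin.png

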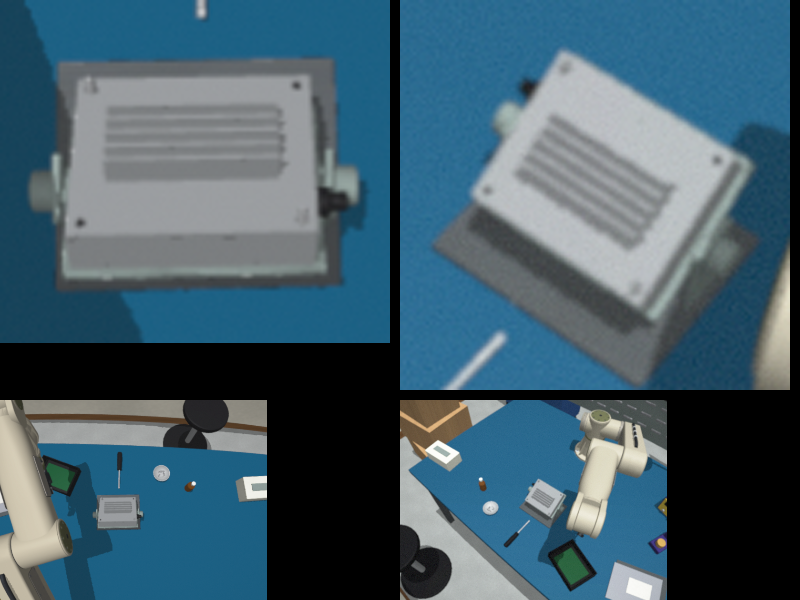

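The cover sits flush on the rim with a pin nose through each hole, at (90,85) and (303,215) in the crop. The bottle, screwdriver and dish have not moved, so I'm handing in.

```bash
python3 -c "
from workcell import env, cams
print(env.hand_in())"
```

```text
the job is handed in; nothing more can be done
None
```

I placed the module in its bay with the terminals towards the gland and seated the finned cover on both pins, flush with the rim. The bottle, screwdriver and dish were left alone, and I handed the job in at about 20 s; no verdict came back.

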